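# Clamp the tensile bar in its cradle for the microscope

## Robot

A 7-joint arm with a two-finger parallel gripper is mounted at the origin on the work surface. World frame = base frame: x ahead of the robot, y to its left, z up, the work surface at z = 0. Lengths are in m, angles in rad, forces in N, time in s.
With the tool pointing down it reaches from about 0.35 to 0.9 m from the base axis. Payload 8.1 kg.
Tool frame: the origin (TCP) lies at the very end of the fingers, on their centre line; the grasp point (between the pads) lies 19 mm behind it; z points along the fingers, y is the direction in which the jaws open and shut (so a half turn about z gives the same grasp; the last joint's range is limited). The gripper opens to 92 mm and grips with 3 to 60 N. Pads are 19 mm wide; open, the fingers measure 130 mm over their backs; the gripper's body (75 mm by 190 mm) begins 47 mm behind the grasp point.
Start: joints at [1.228, 0.434, 0.025, 1.573, -0.012, 1.134, -0.075], TCP at [0.148, -0.607, 0.227] pointing down, gripper open.
Joint ranges: [-2.62, 2.62], [-0.44, 2.09], [-1.27, 1.32], [0.08, 2.57], [-1.32, 4.46], [0.12, 2], [-2.74, 2.74]. Speed limits (rad/s): [2.22, 2.22, 3.01, 3.01, 3.14, 3.14, 3.14].

## Interface

Orientations are given as [roll, pitch, yaw] about the fixed x, y, z axes, in that order (R = Rz(yaw) Ry(pitch) Rx(roll)).
In Python, from bench import observe, optics, env gives the robot as it stands.
- The arm moves only by the shell command python3 -m jog 'ROWS' [OPENING] [FORCE]. ROWS is JSON, one flat list of numbers, 6 for each row, row after row: the shift along the tool's x, y, z in cm, then the turn, a rotation vector about the tool's x, y, z in degrees. In form: [tx, ty, tz, ax, ay, az, tx, ty, tz, ax, ay, az, ...]. A call has 1 to 5 rows; each row is the pose to reach, as a shift and turn from the pose commanded when the call began, along the tool's axes at that moment; what a row does not reach only later rows make up. A row lasts 1/12 s, in which the tool goes at most 41.7 mm and 7.16 degrees, less where a joint would pass 70% of its speed; a pose out of reach is approached as far as the arm can. A call with a gripper value outside its range is refused whole. OPENING is the finger opening in cm, from 0 to 9.18, set as the call begins (- or left out, the last holds). The fingers move at their own pace and stop on an object; FORCE is the grip in N (left out, the last holds). Time passes only in rows, so rows that repeat a pose let the fingers close. It gives the time, the measured TCP pose, the force and the opening at its end, in the units of the state.
- observe(): the state, without advancing time (a new reading comes with each control period).
- optics.camera(name): name is "scene" or "top" or "wrist"; returns a dict with "pixels" (480x640x3 uint8, red, green, blue), "depth" (480x640 float32, m along the optical axis (not along the pixel's ray), 0 where there is no reading), "fx", "fy", "cx", "cy" (pixels), "k1" (the pictures are not rectified: a ray, as slopes to the right and down, at radius r is drawn at 1 + k1 r^2 times it, then the intrinsics apply), "R" (3x3) and "t" (3): a world point X has camera coordinates R X + t; the wrist camera has in their place "T_tool_cam" (4x4, takes a point from camera to tool coordinates, whose origin is the TCP and whose axes are the flange's). Camera axes: x right, y down, z forward; pixel columns grow to the right and rows downward; lengths in m; the calibration is good to about 2 mm. A picture is of the moment at which its call begins: read the wrist's pose just before it.
- env.sign_off(): hands the job in, once; it reports no verdict.
The state is a dict: "clock": time; "q": joint angles; "joint_vel": joint speeds; "tau": joint torques, N m; "tcp_pos": TCP position; "orientation": TCP orientation; "ft_force": force on the tool from outside, world axes, zero at the start; "wrist_torque": the same for the moment, N m; "width": finger opening in m.
Only numpy, scipy, OpenCV 4.12 (cv2) and the standard library are available. Lean on these libraries where they do the work, as an engineer would, in place of code of your own. Each camera call takes 0.05 s, during which the arm holds its last target. There are 200 camera calls.

## Task

From the crate of steel test pieces pick out the long round tensile bar, the one with a thick round head at each end and a thin waist, and lay it (do not drop it) in the two V-blocks of the clamping cradle, one head in each. Take the T-handled square key out of its holder on the cradle, push it fully into the square socket of the swing clamp and turn it clockwise right to the stop so that the arm presses on the bar, then draw the key out and stand it back in its holder, fully down. Move the clamp only with the key, leave the other test pieces in the crate, and do not disturb the slide box, oil bottle and objective standing near the work.

Things in the scene. Friction and masses are not known exactly. Their poses are not given: they have to be found in the camera images.
- crate: White plastic open crate, fixed, 250 x 310 mm outside (its x, its y), 55 mm high, walls and floor 5 mm thick. Origin under its centre, on the table. Six loose steel pieces lie flat on its floor in two columns of three, each roughly along the crate's y axis (up to 20 degrees askew) and in any order.
- tensile_bar: THE TARGET. Plain steel round bar, 134 mm long, lying: two heads 24 mm in diameter and 32 mm long, joined by a waist 14 mm in diameter and 70 mm long; 0.2 to 0.4 kg. Long axis = its x; its ends are alike. Origin under its mid-length, 12 mm below its axis at the start (it turns with the bar when that rolls). Best held across the waist.
- tensile_bar_mid (a point): Point on the axis of the tensile bar, at mid-length (middle of the waist). x runs along the bar. It does not shift when the bar rolls.
- short_bar: Not wanted: a similar waisted round bar but only 86 mm long (heads 24 mm in diameter and 25 mm long, waist 14 mm in diameter and 36 mm long). x along its length, origin under its centre.
- round_bar: Not wanted: plain round steel bar, 24 mm in diameter, 130 mm long, x along its length, origin under its centre.
- flat_bar: Not wanted: flat waisted strip 130 mm long, 10 mm thick, ends 34 mm wide, waist 16 mm wide, x along its length, origin under its centre.
- square_bar: Not wanted: square steel bar 20 x 20 x 120 mm, x along its length, origin under its centre.
- bolt: Not wanted: hexagon-head steel bolt 120 mm long, head 31 mm across flats and 13 mm thick at its -x end, shank 20 mm in diameter, x along its length, origin under its mid-length.
- cradle: Clamping cradle, fixed: black plate 190 x 230 mm (its x, its y), 12 mm thick, origin under its centre on the table. On the line x = +30 mm stand two steel V-blocks, at y = -51 and +51 mm, 24 mm long (y), 50 mm wide (x), tops 40 mm above the table; the 90 degree V's bottom is at 24 mm. Between them (78 mm gap) the plate is bare. Clamp post at (-35, +51) mm, key holder at (-35, -75) mm.
- cradle_seat (a point): Where the tensile bar's axis lies at mid-length when the bar rests properly in both V-blocks: 41 mm above the table, midway between them. Its axes are the cradle's: the bar lies along y.
- clamp_lift: The swing clamp (spindle, hub and arm) on the cradle's post; origin on the spindle axis at the hub's underside, 50 mm above the table when open; its axes are the cradle's. It sinks 4 mm as the clamp is turned to its stop. Hub: dark steel block 42 x 42 x 34 mm. The arm, 24 mm wide, reaches to 77 mm from the axis and carries beneath, 65 mm from the axis, a round pad 18 mm in diameter.
- clamp (a joint): Angle of the swing clamp, rad. 0 = open (arm clear of the bar); grows clockwise from above; 1.35 = stop, arm pointing to the cradle's +x over the middle of the bar's head. The pad begins to press on the head at about 1.1 and is tight at the stop. Starts at 0 to 0.25. Friction of 0.12 N m holds it wherever left; pressing on the bar adds up to about 0.3 N m.
- clamp_socket (a point): Centre of the mouth of the clamp's square socket, in the hub's top, 84 mm above the table when open. Axes turn with the clamp: z up, x along the arm; the square's sides run along x and y. Socket 13.5 mm square, 3 mm chamfer at the mouth, 28 mm deep. The key has about 0.13 rad of play each way in it, so the hand must turn that much further than the clamp.
- key: Loose steel T-handled square key, 0.22 kg, 78 mm tall, upright in its holder. Origin: centre of its foot; z up the key. From the foot: square end 12 x 12 mm (sides along its x, y) up to 26 mm (lowest 3 mm: 9.5 mm square); collar 30 mm in diameter, 26 to 32 mm, which rests on hub or holder when fully in; shank 16 mm in diameter; cross bar 62 to 78 mm, 90 mm long (x), 14 mm wide (y), flat-sided.
- key_hole (a point): Centre of the mouth of the key's holder: an aluminium block 46 x 46 mm on the cradle with a round hole 20 mm in diameter, 28 mm deep, its mouth 40 mm above the table. The key stands in it with its foot 26 mm below the mouth, at any yaw.
- slide_box: Bystander: closed wooden slide box 85 x 180 x 35 mm, origin under its centre.
- oil_bottle: Bystander: small brown bottle, 38 mm in diameter, 75 mm high, origin under its centre.
- objective: Bystander: microscope objective standing upright, 33 mm in diameter, 58 mm high, origin under its centre.

How it is judged:
By the outcome, as a careful person would: the job done as asked, in the order asked, and still so for the second after the job is handed in, with the robot touching nothing.
It also fails if it takes over 59 s, if anything falls off the work surface, if the arm or the gripper's body presses on something with over 40 N, if the wrist force passes 120 N, or if a joint passes its speed limit or range.

## Working session

There is one attempt and no reset: what is moved stays moved. The work goes in short steps, Python scripts to look and compute and a shell command to move; the robot and the scene stay as the last step left them, time stands still between calls to the robot, and variables do not carry over. Pictures are saved under pics/ and viewed, about 8 in all and at most 12, crops included, and the job is handed in when it is done.

```bash
ls; mkdir -p pics; python3 - <<'E'
from bench import observe, optics
import cv2,numpy as np
s=observe();print(s)
for n in("top","scene"):
    c=optics.camera(n);np.savez(f"{n}0.npz",**c)
    cv2.imwrite(f"pics/{n}0.png",c["pixels"][...,::-1]);print(n,{k:c[k] for k in c if k not in("pixels","depth")})
E
```

```text
pics
{'clock': 0.0, 'q': array([ 1.22839474,  0.43522715,  0.02497489,  1.57409668, -0.01160562,
        1.13400724, -0.07509837]), 'joint_vel': array([ 0.00069702,  0.00027948,  0.00013928, -0.00026742,  0.00168785,
       -0.00035828,  0.00203697]), 'tau': array([ 3.32244808e-04, -6.67853308e+01,  9.84687880e-01, -3.14460397e+01,
       -6.08412805e-02,  4.29440523e-02,  1.37794123e-04]), 'tcp_pos': array([ 0.14826569, -0.60662771,  0.22594257]), 'orientation': array([-3.14000551e+00,  1.40249729e-04,  2.39729410e-01]), 'ft_force': array([ 0.54789041, -1.07158975,  0.05677347]), 'wrist_torque': array([ 0.02687911, -0.05498489, -0.03103875]), 'width': 0.09179825147972571}
top {'fx': 572.5511941663742, 'fy': 572.5511941663742, 'cx': 324.1379915346437, 'cy': 238.93603297540568, 'k1': -0.18670161200982527, 'R': array([[ 0.01590947, -0.99986524, -0.00404908],
       [-0.99226075, -0.01528944, -0.12322674],
       [ 0.12314823,  0.00597821, -0.99237028]]), 't': array([-0.00129726,  0.61799299,  1.02514587])}
scene {'fx': 464.28514416734754, 'fy': 464.28514416734754, 'cx': 330.3707953510283, 'cy': 243.33105684557498, 'k1': -0.07630557551593554, 'R': array([[-0.06494539,  0.99786733, -0.00654887],
       [ 0.82248254,  0.04981206, -0.56660501],
       [-0.56507041, -0.04218471, -0.82396352]]), 't': array([ 0.03092584, -0.4521452 ,  1.18936607])}
```

View pics/top0.png

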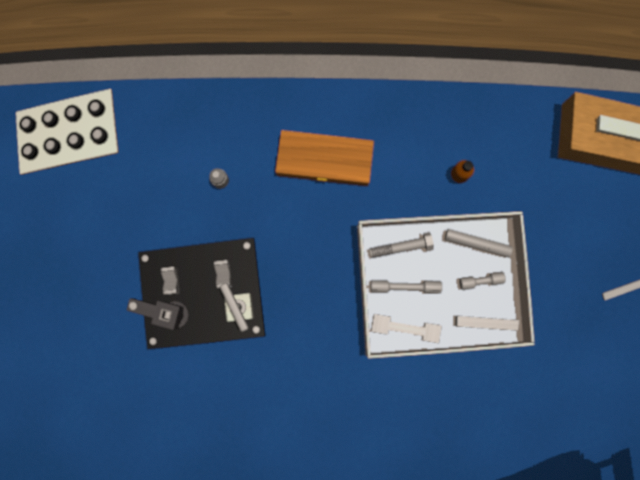

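The top view shows the target bar at about px (405,286) in the crate (370–441). The cradle is centred near (202,293), with V-blocks at (168,280) and (222,273). The clamp hub is at (165,314) with its arm pointing left, and the key cross bar runs (223,285)–(242,330).

```bash
cat > h.py <<'E'
from bench import observe, optics
import cv2,numpy as np
from scipy.spatial.transform import Rotation as Ro
def K(c): return np.array([[c["fx"],0,c["cx"]],[0,c["fy"],c["cy"]],[0,0,1.]])
def cast(c,px,z):
    """pixels (N,2) -> world points on plane height z"""
    p=cv2.undistortPoints(np.array(px,float).reshape(-1,1,2),K(c),np.array([float(c["k1"]),0,0,0,0]))[:,0]
    d=np.c_[p,np.ones(len(p))]@c["R"]; o=-np.asarray(c["R"]).T@c["t"]
    return o+d*((z-o[2])/d[:,2])[:,None]
def tool():
    s=observe(); T=np.eye(4); T[:3,:3]=Ro.from_euler("xyz",s["orientation"]).as_matrix(); T[:3,3]=s["tcp_pos"]; return T,s
def wrist():
    T,s=tool(); c=dict(optics.camera("wrist")); W=np.linalg.inv(T@c["T_tool_cam"]); c["R"]=W[:3,:3]; c["t"]=W[:3,3]; return c
def delta(xyz,yaw=None):
    """shift in tool axes (cm) to reach world TCP xyz, and turn (deg) rotvec to point down with yaw (rad, tool x axis heading)"""
    T,s=tool(); d=T[:3,:3].T@(np.array(xyz)-T[:3,3])*100
    r=np.zeros(3)
    if yaw is not None:
        o=[np.degrees((Ro.from_matrix(T[:3,:3]).inv()*Ro.from_euler("xyz",[np.pi,0,y])).as_rotvec()) for y in (yaw,yaw+np.pi)]
        r=min(o,key=np.linalg.norm)
    return d.round(2),r.round(1)
def load(n): return dict(np.load(n))
def rect(m):
    cs,_=cv2.findContours(m.astype(np.uint8),cv2.RETR_EXTERNAL,cv2.CHAIN_APPROX_NONE); return sorted(cs,key=cv2.contourArea)[::-1]
E
python3 - <<'E'
from h import *
c=load("top0.npz");im=c["pixels"].astype(int)
g=im.max(2)
m=np.zeros(g.shape,bool);m[262:312,364:450]=g[262:312,364:450]<165
k=rect(m)[0];print(cv2.minAreaRect(k),cv2.contourArea(k))
b=cv2.boxPoints(cv2.minAreaRect(k));print(cast(c,b,.018).round(4),cast(c,[cv2.minAreaRect(k)[0]],.018))
# screws at plate corners
P=cast(c,[(145,258),(247,245),(256,330),(153,341)],.012);print(P.round(4),P.mean(0))
print("vblocks",cast(c,[(169,280),(222,273)],.04).round(4))
print("hub",cast(c,[(165,314)],.084),"hole",cast(c,[(238,307)],.04),"key ends",cast(c,[(223,285),(242,330)],.092))
x=c["pixels"][230:360,120:280,::-1];y=c["pixels"][205:365,350:540,::-1]
cv2.imwrite("pics/crad.png",cv2.resize(x,None,fx=5,fy=4.6,interpolation=cv2.INTER_CUBIC) if 0 else cv2.resize(x,(720,585),interpolation=cv2.INTER_CUBIC))
for n,q in(("crate",[0,0]),):pass
print(delta([0.4,-.1,.2],0))
E
```

```text
((404.0, 286.5), (13.0, 74.0), 90.0) 601.5
[[ 0.5439 -0.0733  0.018 ]
 [ 0.5456 -0.2137  0.018 ]
 [ 0.521  -0.2137  0.018 ]
 [ 0.5195 -0.0735  0.018 ]] [[ 0.532585   -0.14319254  0.018     ]]
[[0.5787 0.3545 0.012 ]
 [0.6073 0.1556 0.012 ]
 [0.4466 0.134  0.012 ]
 [0.4199 0.332  0.012 ]] [0.51310725 0.2440247  0.012     ]
vblocks [[0.536  0.2969 0.04  ]
 [0.5512 0.1967 0.04  ]]
hub [[0.47309094 0.28955714 0.084     ]] hole [[0.48902977 0.16491272 0.04      ]] key ends [[0.52689218 0.18462272 0.092     ]
 [0.44900781 0.14877226 0.092     ]]
(array([ 36.48, -43.24,   2.66]), array([-0.1,  0. , 13.7]))
```

View pics/crad.png

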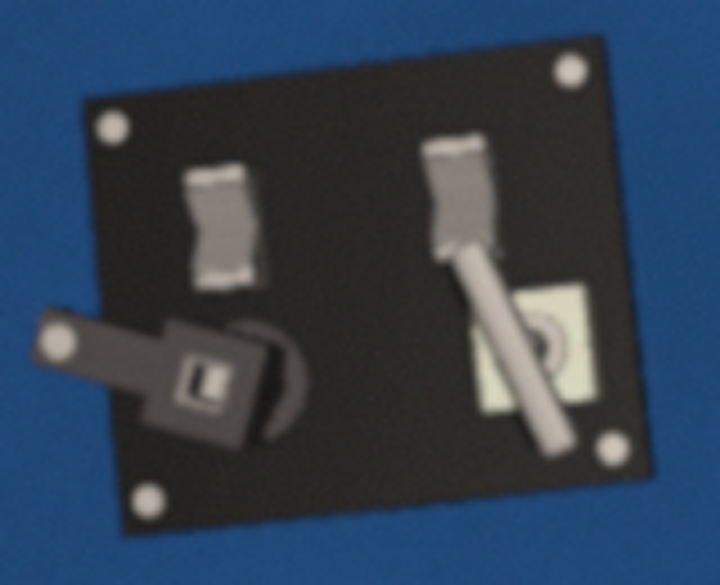

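Cradle: centre ≈ (0.513,0.244), yaw ≈ 0.138. The V-block, hub and holder rays agree with the given layout to about 2 mm. I'll start moving: turn the tool to yaw ≈ 1.58, then go over the bar.

```bash

python3 -m jog '[0,0,0,0,0,-7, 0,0,0,0,0,-14, 0,0,0,0,0,-21, 0,0,0,0,0,-28, 0,0,0,0,0,-35]' 4.5 20
python3 -m jog '[0,0,0,0,0,-7, 0,0,0,0,0,-14, 0,0,0,0,0,-21, 0,0,0,0,0,-28, 0,0,0,0,0,-35]'
python3 -m jog '[0,0,0,0,0,-7, 0,0,0,0,0,-7]'
python3 -c "
from h import *
print(delta([.49,-.1432,.2],1.583))"
```

```text
clock: 0.52
tcp_pos: [0.1483, -0.6068, 0.2263]
orientation: [-3.141, -0.0, 0.857]
ft_force: [-0.6, -0.3, 0.1]
width: 0.0629
clock: 0.93
tcp_pos: [0.1482, -0.6069, 0.2263]
orientation: [-3.141, -0.001, 1.467]
ft_force: [-0.4, -0.1, 0.5]
width: 0.045
clock: 1.1
tcp_pos: [0.1481, -0.6069, 0.2262]
orientation: [-3.141, -0.001, 1.589]
ft_force: [-0.4, -0.3, 0.1]
width: 0.0453
(array([45.73, 35.04,  2.66]), array([-0. , -0.1,  0.4]))
```

```bash

python3 -m jog '[3,2.3,0,0,0,0, 6,4.6,0,0,0,0, 9,6.9,0,0,0,0, 12.1,9.3,0,0,0,0, 15.2,11.7,0.6,0,0,0]'
python3 -m jog '[3,2.3,0,0,0,0, 6,4.6,0,0,0,0, 9,6.9,0,0,0,0, 12.1,9.3,0,0,0,0, 15.2,11.7,1,0,0,0]'
python3 -m jog '[3,2.3,0,0,0,0, 6,4.6,0,0,0,0, 9,6.9,0,0,0,0, 12.1,9.3,0,0,0,0, 15.3,11.7,1,0,0,0]'
python3 -m jog '[0,0,0,0,0,0, 0,0,0,0,0,0, 0,0,0,0,0,0]'
python3 - <<'E'
from h import *
c=wrist();np.savez("w1.npz",**c);cv2.imwrite("pics/w1.png",c["pixels"][...,::-1]);print(c["T_tool_cam"],c["fx"],c["k1"])
E
```

```text
clock: 1.52
tcp_pos: [0.2644, -0.4525, 0.2214]
orientation: [3.141, 0.001, 1.578]
ft_force: [1.4, -0.4, 0.6]
width: 0.0449
clock: 1.93
tcp_pos: [0.38, -0.2991, 0.2121]
orientation: [3.139, 0.002, 1.578]
ft_force: [0.9, -0.4, -0.0]
width: 0.0451
clock: 2.35
tcp_pos: [0.4952, -0.1444, 0.202]
orientation: [3.139, 0.001, 1.578]
ft_force: [-0.1, -0.8, 0.9]
width: 0.0451
clock: 2.6
tcp_pos: [0.493, -0.146, 0.2003]
orientation: [-3.14, 0.0, 1.581]
ft_force: [-0.8, -0.2, 0.2]
width: 0.0447
[[ 3.84414950e-05 -9.57153716e-01 -2.89580320e-01  7.66181451e-02]
 [ 9.99999981e-01  9.28431024e-05 -1.74126564e-04 -4.12142271e-04]
 [ 1.93551423e-04 -2.89580308e-01  9.57153701e-01 -1.57945231e-01]
 [ 0.00000000e+00  0.00000000e+00  0.00000000e+00  1.00000000e+00]] 338.63356143236666 -0.056034459525381705
```

View pics/w1.png

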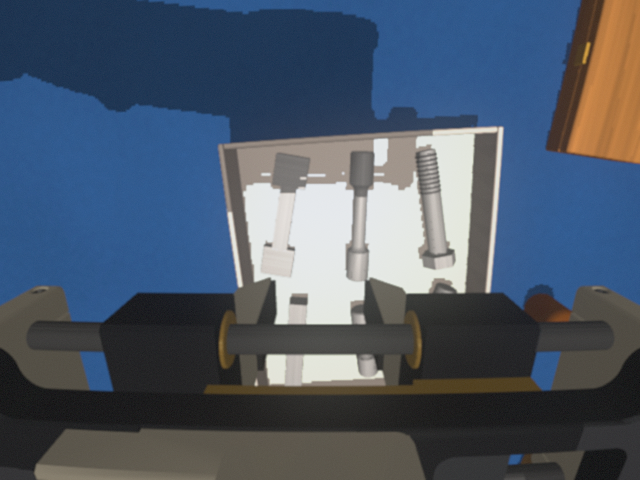

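The wrist view shows the target bar's far end at px (362,153) and near end at (358,279), with the waist at x ≈ 360. It lies between the flat bar (left) and the bolt (right).

```bash
python3 - <<'E'
from h import *
c=load("w1.npz")
print("ends",cast(c,[(362,152.5),(358,279)],.022).round(4))
P=cast(c,[(362,167),(357.5,262)],.017);print("axis",P.round(4),P.mean(0));a=np.arctan2(*(P[0]-P[1])[1::-1]);print(a)
print("waist edges",cast(c,[(354,215),(367,215)],.017).round(4))
print(delta([.5326,-.1435,.06],1.59))
E
```

```text
ends [[ 0.5325 -0.0826  0.022 ]
 [ 0.5342 -0.2149  0.022 ]]
axis [[ 0.5337 -0.0968  0.017 ]
 [ 0.5334 -0.1972  0.017 ]] [ 0.53353975 -0.1470378   0.017     ]
1.5682853316633432
waist edges [[ 0.5276 -0.1456  0.017 ]
 [ 0.541  -0.1455  0.017 ]]
(array([ 0.3 ,  3.99, 14.05]), array([-0.1,  0. , -0.6]))
```

```bash

python3 -m jog '[0,2,2,0,0,0, 0,4.05,6,0,0,0, -0.1,4.05,10,0,0,0, -0.1,4.05,13,0,0,0, -0.1,4.05,14,0,0,0]'
python3 -m jog '[0,0,1.5,0,0,0, 0,0,3,0,0,0, 0,0,4.5,0,0,0, 0,0,5,0,0,0, 0,0,5,0,0,0]'
python3 -c "
from h import *
print(delta([.5335,-.147,.009],1.57))"
```

```text
clock: 3.07
tcp_pos: [0.5304, -0.1479, 0.0564]
orientation: [-3.135, -0.001, 1.579]
ft_force: [-0.4, -0.2, -0.3]
width: 0.0448
clock: 3.48
tcp_pos: [0.5333, -0.1473, 0.0107]
orientation: [-3.14, 0.0, 1.581]
ft_force: [0.3, -0.4, -0.3]
width: 0.0449
(array([0.03, 0.02, 0.17]), array([-0.1,  0. ,  0.7]))
```

```bash

python3 -m jog '[0,0,0.1,0,0,0.6, 0,0,0.1,0,0,0.6, 0,0,0.1,0,0,0.6, 0,0,0.1,0,0,0.6, 0,0,0.1,0,0,0.6]' 0.5 35
python3 -m jog '[0,0,0,0,0,0, 0,0,0,0,0,0]'
python3 -m jog '[0,0,-1,0,0,0, 0,0,-4,0,0,0, 0,0,-7,0,0,0, 0,0,-10,0,0,0, 0,0,-12,0,0,0]'
python3 -m jog '[0,0,0,0,0,0, 0,0,0,0,0,0]'
python3 - <<'E'
from h import *
c=wrist();np.savez("w2.npz",**c);cv2.imwrite("pics/w2.png",c["pixels"][...,::-1])
print(delta([.5427,.2482,.15],1.571+.138))
E
```

```text
clock: 3.9
tcp_pos: [0.5343, -0.1463, 0.0103]
orientation: [3.141, 0.0, 1.573]
ft_force: [-0.1, 0.4, 0.0]
width: 0.0164
clock: 4.07
tcp_pos: [0.5343, -0.1463, 0.0101]
orientation: [3.141, 0.0, 1.573]
ft_force: [-1.3, -0.9, 4.6]
width: 0.0129
clock: 4.48
tcp_pos: [0.5345, -0.1459, 0.1327]
orientation: [3.14, 0.0, 1.574]
ft_force: [1.2, 0.5, -3.1]
width: 0.0128
clock: 4.65
tcp_pos: [0.5344, -0.1463, 0.1307]
orientation: [3.14, 0.001, 1.573]
ft_force: [-0.1, -0.3, -3.3]
width: 0.0125
(array([39.45,  1.01, -2.07]), array([-0. ,  0. , -7.8]))
```

View pics/w2.png

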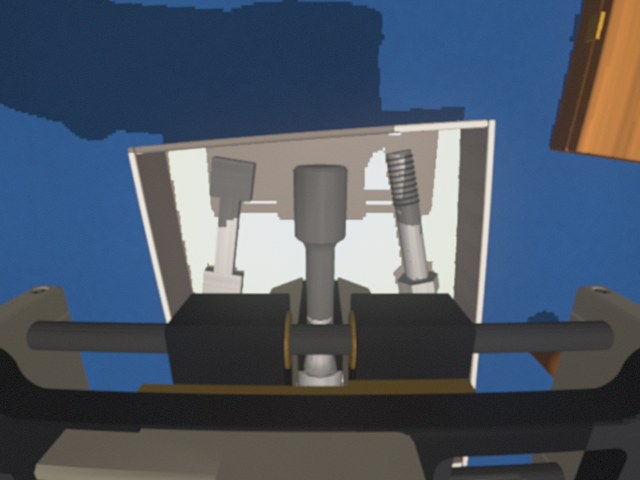

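The bar is held across the waist. Its far head end is at px (320,165) and the shoulder at about (320,237), level and central.

```bash
python3 - <<'E'
from h import *
c=load("w2.npz");T,s=tool()
for n,p,z in(("end",(320,165),.138),("head top R/L at end",(347,175),.138),("",(294,175),.138),("shoulder",(320,238),.143)):
    print(n,((cast(c,[p],z)[0]-T[:3,3])@T[:3,:3]*1000).round(1))
d=c["depth"];print([d[y,320].round(4) for y in range(160,300,10)])
# depth->tool points along the bar top
for y in (180,200,220,250,270):
    p=cv2.undistortPoints(np.array([[[320.,y]]]),K(c),np.array([float(c["k1"]),0,0,0,0]))[0,0]
    q=c["T_tool_cam"]@np.r_[p*d[y,320],d[y,320],1];print(y,(q[:3]*1000).round(1))
E
```

```text
end [65.1  0.6 -8.6]
head top R/L at end [60.8 12.5 -8.6]
 [ 60.8 -10.8  -8.6]
shoulder [ 33.4   0.6 -13.6]
[np.float32(0.2772), np.float32(0.137), np.float32(0.1381), np.float32(0.1398), np.float32(0.1396), np.float32(0.1426), np.float32(0.1432), np.float32(0.1447), np.float32(0.146), np.float32(0.1522), np.float32(0.1525), np.float32(0.1554), np.float32(0.1562), np.float32(0.1574)]
180 [ 60.   -0.3 -18.7]
200 [ 51.9  -0.3 -19.6]
220 [ 43.1  -0.3 -18.4]
250 [ 28.1  -0.3 -13.6]
270 [ 18.3  -0.3 -13.2]
```

```bash

python3 -m jog '[3,0.1,-1,0,0,0, 7,0.2,-2,0,0,0, 11,0.3,-2,0,0,0, 15,0.4,-2,0,0,0, 19,0.5,-2,0,0,0]'
python3 -m jog '[4,0.1,0,0,0,-2, 8,0.2,0,0,0,-4, 12,0.3,0,0,0,-6, 16,0.4,0,0,0,-7.8, 20.4,0.5,0,0,0,-7.8]'
python3 -m jog '[0,0,0,0,0,0, 0,0,0,0,0,0, 0,0,0,0,0,0]'
python3 - <<'E'
from h import *
c=wrist();np.savez("w3.npz",**c);cv2.imwrite("pics/w3.png",c["pixels"][...,::-1])
print(delta([.5428,.2492,.15],1.571+.138))
E
```

```text
clock: 5.12
tcp_pos: [0.5372, 0.0452, 0.1481]
orientation: [-3.139, 0.0, 1.573]
ft_force: [0.5, 0.6, -2.3]
width: 0.0124
clock: 5.53
tcp_pos: [0.5418, 0.2463, 0.1475]
orientation: [-3.138, 0.002, 1.711]
ft_force: [0.8, -0.1, -2.3]
width: 0.0125
clock: 5.78
tcp_pos: [0.542, 0.2448, 0.1478]
orientation: [-3.138, 0.002, 1.71]
ft_force: [-0.2, -0.3, -1.8]
width: 0.0129
(array([ 0.53,  0.1 , -0.2 ]), array([-0.2,  0.1, -0. ]))
```

View pics/w3.png

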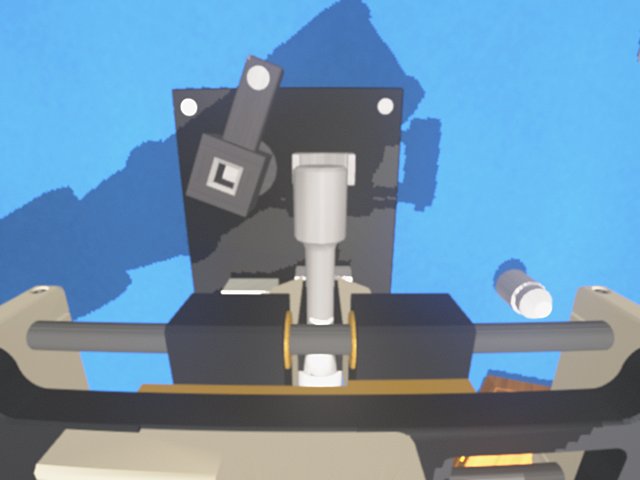

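The wrist view shows the bar above the cradle. Far V-block corners are at about px (292,154) and (355,154), plate screws at (189,107) and (386,106), socket centre at (224,176), and the arm's pad bolt at (258,77).

```bash
cat >> h.py <<'E'
C0=np.array([.513,.244]);CY=.138
def cr(P,c0=C0,y=CY):
    P=np.atleast_2d(P)[:,:2]-c0; return (P@np.array([[np.cos(y),-np.sin(y)],[np.sin(y),np.cos(y)]])*1000).round(1)
def wo(x,y): return C0+np.array([[np.cos(CY),-np.sin(CY)],[np.sin(CY),np.cos(CY)]])@np.array([x,y])/1000
E
python3 - <<'E'
from h import *
c=load("w3.npz");T,s=tool()
print("V corners (want 5/55, 63)",cr(cast(c,[(292,154),(355,154)],.04)))
print("screws",cr(cast(c,[(189,107),(386,106)],.014)),"plate corners (-95/95,115)",cr(cast(c,[(173,90),(403,88)],.012)))
print("hub -35,51",cr(cast(c,[(224,176)],.084)),"pad bolt",cr(cast(c,[(258,77)],.084)))
g=cv2.cvtColor(c["pixels"],cv2.COLOR_RGB2GRAY)
print("hub corners",cr(cast(c,[(208,133),(274,153),(249,216),(186,194)],.084)))
print("tcp",cr([T[:2,3]]), "top screws",cr(cast(load("top0.npz"),[(145,258),(247,245),(256,330),(153,341)],.014)))
E
```

```text
V corners (want 5/55, 63) [[ 6.5 61.4]
 [54.6 61.5]]
screws [[-79.4  98.3]
 [ 81.3  98.5]] plate corners (-95/95,115) [[-92.2 111.9]
 [ 94.8 112.7]]
hub -35,51 [[-34.5  49.6]] pad bolt [[ -9.6 109.2]]
hub corners [[-42.7  76.6]
 [ -1.3  64.1]
 [-19.6  22.9]
 [-60.9  37.9]]
tcp [[29.2 -4.3]] top screws [[  80.    99.8]
 [  80.9 -100.8]
 [ -80.9 -100.1]
 [ -80.1   99.4]]
```

```bash

python3 -m jog '[0.5,0.13,0,0,0,0, 0.5,0.13,3,0,0,0, 0.5,0.13,6,0,0,0, 0.5,0.13,9,0,0,0, 0.5,0.13,9.8,0,0,0]'
python3 -m jog '[0,0,0.3,0,0,0, 0,0,0.6,0,0,0, 0,0,0.6,0,0,0, 0,0,0.6,0,0,0]'
python3 -m jog '[0,0,0.15,0,0,0, 0,0,0.3,0,0,0, 0,0,0.45,0,0,0, 0,0,0.55,0,0,0, 0,0,0.55,0,0,0]'
python3 -c "
from h import *
T,s=tool();print(cr([T[:2,3]]),s['ft_force'],s['wrist_torque'])"
```

```text
clock: 6.25
tcp_pos: [0.5417, 0.2475, 0.0474]
orientation: [-3.136, 0.003, 1.707]
ft_force: [-0.7, -1.3, -2.7]
width: 0.0131
clock: 6.58
tcp_pos: [0.5447, 0.2511, 0.0473]
orientation: [3.139, -0.001, 1.709]
ft_force: [-0.0, 0.3, -2.7]
width: 0.0131
clock: 7.0
tcp_pos: [0.5435, 0.2506, 0.0401]
orientation: [-3.141, 0.0, 1.709]
ft_force: [0.6, 0.4, -2.5]
width: 0.0134
[[31.2  2.3]] [ 0.64124769  0.42571803 -2.50916012] [-0.01664407 -0.11153866 -0.02458394]
```

```bash

python3 -m jog '[-0.1,-0.05,0.15,0,0,0, -0.1,-0.05,0.3,0,0,0, -0.1,-0.05,0.3,0,0,0, -0.1,-0.05,0.3,0,0,0]'
python3 -m jog '[0,0,0.1,0,0,0, 0,0,0.2,0,0,0, 0,0,0.2,0,0,0]'
python3 -m jog '[0,0,0.1,0,0,0, 0,0,0.1,0,0,0, 0,0,0.1,0,0,0]'
python3 -c "
from h import *
T,s=tool();print(cr([T[:2,3]]),s['ft_force'],s['wrist_torque'])"
```

```text
clock: 7.33
tcp_pos: [0.5432, 0.2495, 0.0371]
orientation: [-3.141, 0.0, 1.709]
ft_force: [0.2, -0.1, -2.9]
width: 0.0128
clock: 7.58
tcp_pos: [0.5432, 0.2496, 0.035]
orientation: [-3.141, 0.0, 1.709]
ft_force: [0.1, -0.8, -3.1]
width: 0.0126
clock: 7.83
tcp_pos: [0.5437, 0.2497, 0.0343]
orientation: [3.141, -0.0, 1.709]
ft_force: [0.5, 0.5, -3.0]
width: 0.0131
[[31.2  1.4]] [ 0.49980996  0.47768539 -3.03767752] [ 0.02324679 -0.37584924 -0.0147591 ]
```

```bash

for i in 1; do
python3 -m jog '[0,0,0.1,0,0,0, 0,0,0.1,0,0,0, 0,0,0.1,0,0,0]'
python3 -c "
from h import *
T,s=tool();print(cr([T[:2,3]]),s['ft_force'],s['wrist_torque'])"
python3 -m jog '[0,0,0.1,0,0,0, 0,0,0.1,0,0,0, 0,0,0.1,0,0,0]'
python3 -c "
from h import *
T,s=tool();print(cr([T[:2,3]]),s['ft_force'],s['wrist_torque'])"
done
```

```text
clock: 8.08
tcp_pos: [0.5438, 0.2498, 0.0341]
orientation: [3.14, -0.0, 1.709]
ft_force: [-0.9, -1.4, 5.6]
width: 0.0126
[[31.3  1.5]] [-0.85463138 -1.4345845   5.63398103] [-0.2926353   0.02272947  0.07937903]
clock: 8.33
tcp_pos: [0.5439, 0.2498, 0.034]
orientation: [3.14, 0.0, 1.709]
ft_force: [-2.8, -4.0, 16.4]
width: 0.013
[[31.4  1.5]] [-2.84349575 -3.98174585 16.41785413] [-0.78944915  0.68032819  0.03682738]
```

Seated: contact came at the predicted height of 34 mm. I'll release, lift clear and check.

```bash

python3 -m jog '[0,0,-0.15,0,0,0, 0,0,-0.15,0,0,0]'
python3 -m jog '[0,0,0,0,0,0, 0,0,0,0,0,0, 0,0,0,0,0,0, 0,0,0,0,0,0]' 3.6
python3 -m jog '[0,0,-2,0,0,0, 0,0,-5,0,0,0, 0,0,-9,0,0,0, 0,0,-12,0,0,0, 0,0,-14,0,0,0]'
python3 -m jog '[-2,-2,0,0,0,0, -6,-5,0,0,0,0, -9.5,-6.5,0,0,0,0, -13,-6.5,0,0,0,0]'
python3 -m jog '[0,0,0,0,0,0, 0,0,0,0,0,0]'
python3 - <<'E'
from h import *
c=wrist();np.savez("w4.npz",**c);cv2.imwrite("pics/w4.png",c["pixels"][...,::-1]);print(tool()[1]["tcp_pos"])
E
```

```text
clock: 8.5
tcp_pos: [0.5437, 0.2498, 0.0343]
orientation: [3.141, -0.0, 1.709]
ft_force: [1.8, 0.2, 1.3]
width: 0.0134
clock: 8.83
tcp_pos: [0.5431, 0.2496, 0.0335]
orientation: [-3.141, 0.0, 1.709]
ft_force: [0.2, -0.2, 0.3]
width: 0.0338
clock: 9.25
tcp_pos: [0.544, 0.2505, 0.177]
orientation: [3.139, -0.001, 1.71]
ft_force: [0.8, 0.2, -0.1]
width: 0.0358
clock: 9.58
tcp_pos: [0.4933, 0.1113, 0.1736]
orientation: [-3.14, 0.001, 1.713]
ft_force: [-0.0, 0.4, -0.9]
width: 0.0361
clock: 9.75
tcp_pos: [0.4971, 0.1088, 0.1736]
orientation: [-3.141, 0.001, 1.704]
ft_force: [0.1, 1.2, 0.6]
width: 0.0362
[0.49710071 0.11109669 0.1738332 ]
```

View pics/w4.png

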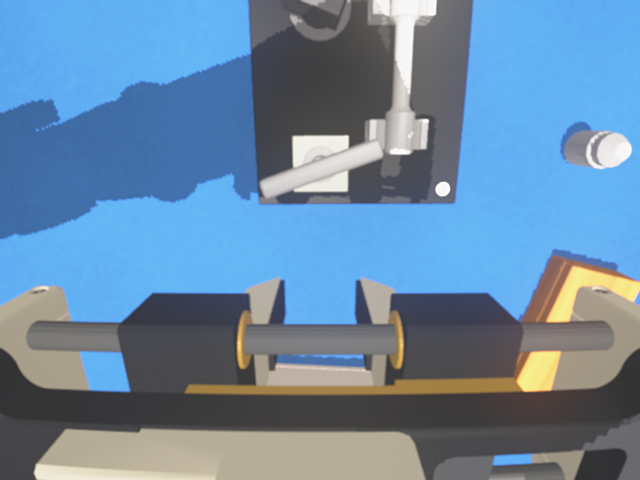

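The bar lies in both V's: near head at px (400,132), far block at (403,8). The key cross bar runs (265,188)–(379,149), and the holder block is centred near (321,163).

```bash
python3 - <<'E'
from h import *
c=load("w4.npz")
im=c["pixels"].astype(int);g=im.max(2)-0
P=cast(c,[(265,188),(379,149)],.090);m=P.mean(0)
print("key ends",P.round(4),"mid",m.round(4),cr(m),"yaw",np.arctan2(*(P[1]-P[0])[1::-1]),np.linalg.norm(P[1]-P[0]))
H=cast(c,[(293,136),(348,136),(348,191),(293,191)],.04);print("holder (-35,-75)",cr(H),cr(H.mean(0)))
print("bar near end",cr(cast(c,[(400,153)],.041)), "V near", cr(cast(c,[(372,149),(427,149)],.04)))
s=observe();print(s["q"])
k=np.arctan2(*(P[1]-P[0])[1::-1])+np.pi
print(delta([*wo(-35,-75),.15],k),wo(-35,-75))
E
```

```text
key ends [[0.4521 0.1452 0.09  ]
 [0.5279 0.1827 0.09  ]] mid [0.49  0.164 0.09 ] [[-33.8 -76.1]] yaw 0.45922689386059745 0.08461030353262505
holder (-35,-75) [[-56.8 -53.6]
 [-11.3 -53.9]
 [-10.5 -99.6]
 [-58.  -99.4]] [[-34.2 -76.6]]
bar near end [[ 32.4 -67.6]] V near [[  8.9 -64.4]
 [ 55.3 -64.3]]
[ 0.14377789  0.37195076 -0.60488487  1.88252898  0.25456885  0.96369958
 -0.43952519]
(array([ 5.45, -0.11,  2.38]), array([ 0. , -0. , 71.5])) [0.48864992 0.16489833]
```

```bash

python3 -m jog '[0,0,0,0,0,7, 0,0,0,0,0,14, 0,0,0,0,0,21, 0,0,0,0,0,28, 0,0,0,0,0,35]'
python3 -m jog '[0,0,0,0,0,7, 0,0,0,0,0,14, 0,0,0,0,0,21, 0,0,0,0,0,28, 0,0,0,0,0,35]'
python3 -m jog '[0,0,0,0,0,1.5, 0,0,0,0,0,1.5, 0,0,0,0,0,1.5]'
python3 - <<'E'
from h import *
print(tool()[1]["q"],wo(-34.5,-76),delta([*wo(-34.5,-76),.100],.459))
E
```

```text
clock: 10.22
tcp_pos: [0.4968, 0.114, 0.1736]
orientation: [-3.141, -0.001, 1.095]
ft_force: [-0.0, -0.1, 0.5]
width: 0.036
clock: 10.63
tcp_pos: [0.4968, 0.114, 0.1736]
orientation: [-3.141, -0.0, 0.484]
ft_force: [0.1, 0.0, -0.4]
width: 0.0359
clock: 10.88
tcp_pos: [0.4968, 0.1129, 0.1736]
orientation: [-3.141, 0.0, 0.467]
ft_force: [-0.5, 0.1, -0.5]
width: 0.0358
[-0.06472664  0.32938809 -0.3343683   1.89834202  0.13201923  0.93518193
 -1.56502656] [0.48928273 0.16397662] (array([ 1.63, -4.89,  7.36]), array([-0. ,  0. ,  0.4]))
```

```bash

python3 -m jog '[1,-2.5,0,0,0,0, 1.63,-4.9,1,0,0,0.4, 1.63,-4.9,3.5,0,0,0.4, 1.63,-4.9,5,0,0,0.4, 1.63,-4.9,5,0,0,0.4]'
python3 -m jog '[0,0,0,0,0,0, 0,0,0,0,0,0]'
python3 - <<'E'
from h import *
c=wrist();np.savez("w5.npz",**c);cv2.imwrite("pics/w5.png",c["pixels"][...,::-1])
print(tool()[1]["tcp_pos"],delta([*wo(-34.5,-76),.078],.459))
E
```

```text
clock: 11.3
tcp_pos: [0.4877, 0.1629, 0.121]
orientation: [-3.141, 0.005, 0.459]
ft_force: [-1.4, -0.7, -0.3]
width: 0.036
clock: 11.47
tcp_pos: [0.4902, 0.1632, 0.1245]
orientation: [-3.142, -0.001, 0.455]
ft_force: [1.0, -0.1, -0.1]
width: 0.0361
[0.49044477 0.16316549 0.12478237] (array([-0.08, -0.12,  4.68]), array([ 0. , -0.1, -0.2]))
```

View pics/w5.png

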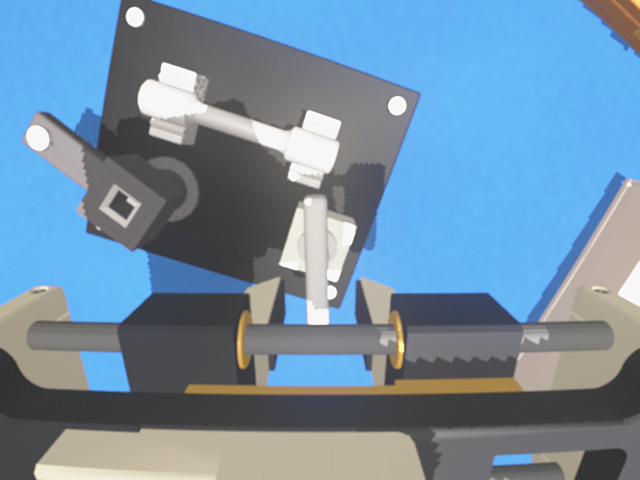

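The key bar is centred between the jaws at px x ≈ 317 with its far end at row ≈ 195. The bar sits well in both V's. The socket is at (120,206).

```bash

python3 -m jog '[0,-0.1,2,0,0,-0.2, 0,-0.1,4,0,0,-0.2, 0,-0.1,4.6,0,0,-0.2, 0,-0.1,4.6,0,0,-0.2, 0,-0.1,4.6,0,0,-0.2]'
python3 - <<'E'
from h import *
c=load("w5.npz");T,s=tool()
print("socket",cast(c,[(120,206)],.084),cr(cast(c,[(120,206)],.084)),"pad bolt",cr(cast(c,[(38,138)],.084)))
P=cast(c,[(317,195),(303,205),(327,205)],.092);T0=T.copy();print("key far end",((P-np.array([.4902,.1632,.1245]))@T[:3,:3]*1000).round(1))
print(s["tcp_pos"],s["ft_force"],delta([*wo(-34.5,-76),.078],.459))
E
```

```text
clock: 11.93
tcp_pos: [0.4897, 0.164, 0.0785]
orientation: [3.142, -0.001, 0.458]
ft_force: [-0.1, -0.2, 0.2]
width: 0.036
socket [[0.47214057 0.28773685 0.084     ]] [[-34.5  48.9]] pad bolt [[ -9.3 103.9]]
key far end [[46.  -0.  32.5]
 [40.3 -8.  32.5]
 [40.3  5.7 32.5]]
[0.48965238 0.16397625 0.07851646] [-0.1193298  -0.16704865  0.23768053] (array([-0.03, -0.02,  0.05]), array([ 0. , -0. , -0.1]))
```

```bash

python3 -m jog '[0,0,0,0,0,0, 0,0,0,0,0,0, 0,0,0,0,0,0, 0,0,0,0,0,0, 0,0,0,0,0,0]' 0.5 55
python3 -m jog '[0,0,0,0,0,0]'
python3 -m jog '[0,0,-1,0,0,0, 0,0,-3,0,0,0, 0,0,-6,0,0,0, 0,0,-9,0,0,0, 0,0,-10,0,0,0]'
python3 -m jog '[0,0,0,0,0,0, 0,0,0,0,0,0]'
python3 - <<'E'
from h import *
c=wrist();np.savez("w6.npz",**c);cv2.imwrite("pics/w6.png",c["pixels"][...,::-1])
print(tool()[1]["tcp_pos"])
E
```

```text
clock: 12.35
tcp_pos: [0.4896, 0.1642, 0.0783]
orientation: [3.142, -0.001, 0.458]
ft_force: [0.2, 0.6, 4.1]
width: 0.0134
clock: 12.43
tcp_pos: [0.4896, 0.1642, 0.0782]
orientation: [3.142, -0.001, 0.458]
ft_force: [0.2, 0.6, 6.3]
width: 0.0135
clock: 12.85
tcp_pos: [0.4905, 0.1647, 0.1819]
orientation: [3.141, -0.005, 0.458]
ft_force: [0.8, 0.9, -1.7]
width: 0.0136
clock: 13.02
tcp_pos: [0.489, 0.1636, 0.1774]
orientation: [3.141, -0.0, 0.458]
ft_force: [-0.1, -0.6, -3.1]
width: 0.0137
[0.48842691 0.16331011 0.17654348]
```

View pics/w6.png

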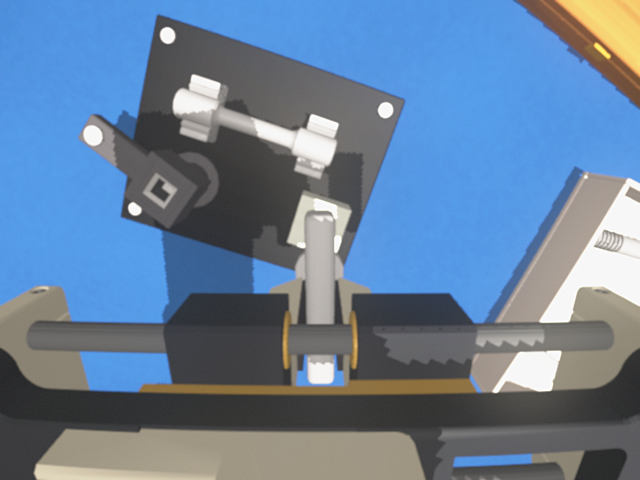

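The key is held upright. The cross bar spans (320,212)–(320,383), the collar is at about (321,268), and the socket is at (160,191).

```bash
python3 - <<'E'
from h import *
c=load("w6.npz");T,s=tool();Tc=np.linalg.inv(np.vstack([np.c_[c["R"],c["t"]],[0,0,0,1]]))@np.linalg.inv(c["T_tool_cam"])
f=lambda p,z:((cast(c,[p],Tc[2,3]+z)[0]-Tc[:3,3])@Tc[:3,:3]*1000).round(1)
print("far",f((320,212),.015),"near",f((320,383),.015),"collar L,R",f((297,268),-.034),f((343,268),-.034))
S=cast(c,[(160,190.5)],.084);print("socket",S,cr(S),"padbolt",cr(cast(c,[(93,135)],.084)))
q=cast(c,[(144,187),(166,175),(177,195),(153,207)],.084);print("mouth sq",cr(q),cr(q.mean(0)))
print("holder",cr(cast(c,[(326,222)],.04)))
print(s["q"],wo(-34.5,50))
E
```

```text
far [ 46.5   1.5 -15. ] near [-42.6   1.5 -15. ] collar L,R [  1.2 -12.4  34. ] [ 1.2 15.5 34. ]
socket [[0.47227751 0.28784487 0.084     ]] [[-34.3  49. ]] padbolt [[ -9.4 105.1]]
mouth sq [[-35.5  61.3]
 [-21.5  46.9]
 [-33.6  35.9]
 [-48.5  51.9]] [[-34.8  49. ]]
holder [[-28.4 -81.6]]
[-0.15129173  0.33767371 -0.3517462   1.87960202  0.14086281  0.95014811
 -1.68020467] [0.47194987 0.28877875]
```

```bash

python3 -m jog '[0,0,0,0,0,-6.9, 0,0,0,0,0,-13.9, 0,0,0,0,0,-20.8, 0,0,0,0,0,-27.8, 0,0,0,0,0,-34.7]'
python3 -m jog '[0,0,0,0,0,-6.9, 0,0,0,0,0,-13.9, 0,0,0,0,0,-20.8, 0,0,0,0,0,-27.8, 0,0,0,0,0,-34.7]'
python3 -m jog '[0,0,0,0,0,-6.9, 0,0,0,0,0,-13.9, 0,0,0,0,0,-20.8, 0,0,0,0,0,-27.8, 0,0,0,0,0,-34.7]'
python3 -m jog '[0,0,0,0,0,-6.9, 0,0,0,0,0,-13.9, 0,0,0,0,0,-20.8, 0,0,0,0,0,-27.8, 0,0,0,0,0,-34.7]'
python3 -m jog '[0,0,0,0,0,0, 0,0,0,0,0,0]'
python3 - <<'E'
from h import *
# hub angle from depth in the top view
c=load("top0.npz");v,u=np.mgrid[285:345,120:195];d=c["depth"][285:345,120:195].ravel()
p=cv2.undistortPoints(np.c_[u.ravel(),v.ravel()].astype(float).reshape(-1,1,2),K(c),np.array([float(c["k1"]),0,0,0,0]))[:,0]
X=(np.c_[p*d[:,None],d]-c["t"])@c["R"]
m=(X[:,2]>.079)&(X[:,2]<.092);r=cv2.minAreaRect((cr(X[m])).astype(np.float32));print(r,m.sum())
m=(X[:,2]>.055)&(X[:,2]<.092);a=cr(X[m]);print(X[m][:,2].min(),np.histogram(X[m][:,2],8))
print(tool()[1]["q"][6]);t=wo(-35,50.5);print(t,delta([t[0]+.0019,t[1]-.0005,.17],2.878))
E
```

```text
clock: 13.48
tcp_pos: [0.488, 0.1633, 0.1756]
orientation: [-3.139, 0.003, 1.07]
ft_force: [0.3, -0.1, -2.6]
width: 0.0133
clock: 13.9
tcp_pos: [0.488, 0.1633, 0.1756]
orientation: [-3.138, 0.001, 1.675]
ft_force: [-0.1, 0.1, -2.7]
width: 0.0135
clock: 14.32
tcp_pos: [0.488, 0.1634, 0.1757]
orientation: [-3.139, -0.002, 2.281]
ft_force: [0.0, -0.0, -3.0]
width: 0.0133
clock: 14.73
tcp_pos: [0.4881, 0.1634, 0.1757]
orientation: [-3.14, -0.003, 2.887]
ft_force: [0.5, -0.3, -2.1]
width: 0.0137
clock: 14.9
tcp_pos: [0.4884, 0.1634, 0.1762]
orientation: [-3.141, -0.003, 2.877]
ft_force: [-0.4, 0.6, -3.2]
width: 0.0134
((-27.639358520507812, 69.9169692993164), (83.10342407226562, 43.75505447387695), 69.02024841308594) 508
0.05501566177462987 (array([ 22,  37,  31, 155, 232,  93, 373,  89]), array([0.05501566, 0.0592324 , 0.06344914, 0.06766588, 0.07188262,
       0.07609936, 0.0803161 , 0.08453284, 0.08874958]))
0.4772415150664507
[0.47138584 0.28920522] (array([ 4.73, 11.69,  0.62]), array([-0. , -0.2, -0.1]))
```

```bash

python3 -m jog '[1,3,0,0,0,0, 2.2,6,0,0,0,0, 3.5,9,0,0,0,0, 4.7,11.7,0,0,0,0, 4.7,11.7,0.6,0,0,0]'
python3 -m jog '[0,0,1.2,0,0,0, 0,0,1.2,0,0,0, 0,0,1.2,0,0,0]'
python3 - <<'E'
from h import *
c=wrist();np.savez("w7.npz",**c);cv2.imwrite("pics/w7.png",c["pixels"][...,::-1])
t=wo(-35,50.5);print(tool()[1]["tcp_pos"],delta([t[0]+.0019,t[1]-.0005,.149],2.878))
E
```

```text
clock: 15.32
tcp_pos: [0.4715, 0.2966, 0.1727]
orientation: [3.136, -0.001, 2.883]
ft_force: [-0.4, 0.7, -1.8]
width: 0.0138
clock: 15.57
tcp_pos: [0.4737, 0.2871, 0.1582]
orientation: [-3.139, -0.002, 2.878]
ft_force: [0.1, -0.1, -0.9]
width: 0.0135
[0.47412415 0.28745271 0.15888033] (array([0.11, 0.1 , 0.99]), array([-0.1, -0. , -0. ]))
```

View pics/w7.png

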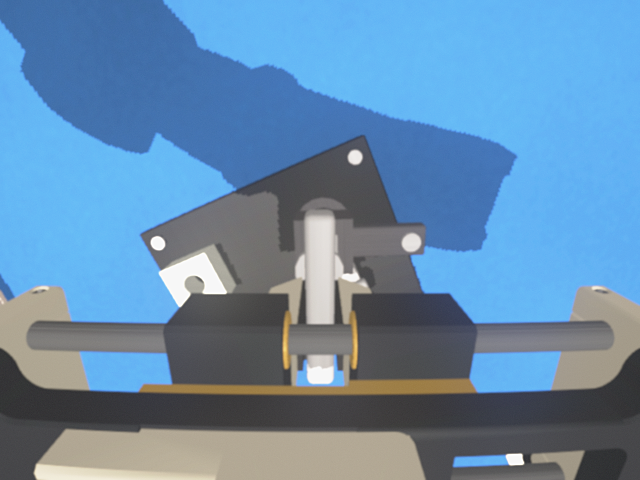

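The arm lies exactly across the key bar in the image (hub left edge at x ≈ 293, far edge at row ≈ 219, arm bolt at (411,242)), so the square is aligned.

```bash
python3 - <<'E'
from h import *
c=load("w7.npz");Tc=np.linalg.inv(np.vstack([np.c_[c["R"],c["t"]],[0,0,0,1]]))@np.linalg.inv(c["T_tool_cam"])
f=lambda p,z:((cast(c,[p],z)[0]-Tc[:3,3])@Tc[:3,:3]*1000).round(1)
print("hub L,far corner",f((293,220),.084),f((293,250),.084),"bolt",f((411,242),.08),"key far",f((319,209),Tc[2,3]+.015),"holder hole",f((195,286),.04),cr(cast(c,[(195,286)],.04)))
E
python3 -m jog '[0.1,0.1,0.4,0,0,0, 0.1,0.1,0.8,0,0,0, 0.1,0.1,0.8,0,0,0]'
python3 -m jog '[0,0,0.2,0,0,0, 0,0,0.4,0,0,0, 0,0,0.4,0,0,0]'
```

```text
hub L,far corner [ 22.6 -20.7  74.3] [  0.4 -21.2  74.2] bolt [ 5.3 65.  78. ] key far [ 48.9  -2.2 -14.9] holder hole [ -48.6 -113.9  118.4] [[-33.1 -75.9]]
clock: 15.87
tcp_pos: [0.4733, 0.2895, 0.151]
orientation: [-3.141, -0.0, 2.879]
ft_force: [0.1, 0.5, -2.7]
width: 0.0134
clock: 16.12
tcp_pos: [0.4733, 0.2901, 0.1474]
orientation: [-3.141, -0.0, 2.88]
ft_force: [-0.1, -0.2, -1.8]
width: 0.0133
```

```bash

python3 -m jog '[0,0,0.2,0,0,0, 0,0,0.4,0,0,0, 0,0,0.4,0,0,0]'
python3 -m jog '[0,0,0.2,0,0,0, 0,0,0.4,0,0,0, 0,0,0.4,0,0,0]'
python3 -c "
from h import *
s=observe();print(s['ft_force'],s['wrist_torque'])"
```

```text
clock: 16.37
tcp_pos: [0.4732, 0.2901, 0.1433]
orientation: [-3.141, -0.0, 2.88]
ft_force: [0.4, -0.3, -1.6]
width: 0.0132
clock: 16.62
tcp_pos: [0.4732, 0.2902, 0.1393]
orientation: [-3.141, -0.0, 2.88]
ft_force: [-0.1, -0.8, -2.4]
width: 0.0134
[-0.08519829 -0.8419145  -2.44724838] [ 0.12625605 -0.20104294 -0.02550915]
```

Entering freely, with the foot about 9 mm deep. I'll continue to the bottom (TCP ≈ 0.122).

```bash

python3 -m jog '[0,0,0.3,0,0,0, 0,0,0.6,0,0,0, 0,0,0.6,0,0,0]'
python3 -m jog '[0,0,0.3,0,0,0, 0,0,0.6,0,0,0, 0,0,0.6,0,0,0]'
python3 -m jog '[0,0,0.2,0,0,0, 0,0,0.4,0,0,0, 0,0,0.4,0,0,0]'
python3 -c "
from h import *
s=observe();print(s['ft_force'],s['wrist_torque'])"
```

```text
clock: 16.87
tcp_pos: [0.4732, 0.2901, 0.1331]
orientation: [-3.141, -0.0, 2.88]
ft_force: [-0.6, 0.8, -2.7]
width: 0.0134
clock: 17.12
tcp_pos: [0.4731, 0.2901, 0.1271]
orientation: [-3.141, -0.0, 2.88]
ft_force: [-0.3, 0.1, -3.3]
width: 0.0136
clock: 17.37
tcp_pos: [0.4735, 0.2904, 0.1238]
orientation: [3.141, 0.0, 2.88]
ft_force: [-0.2, -0.3, -0.8]
width: 0.0134
[-0.21891749 -0.28865701 -0.834791  ] [-0.0061352  -0.04982632  0.02108904]
```

```bash

python3 -m jog '[0,0,0.1,0,0,0, 0,0,0.15,0,0,0, 0,0,0.15,0,0,0]'
python3 -c "
from h import *
s=observe();print(s['ft_force'],s['wrist_torque'])"
python3 -m jog '[0,-0.02,0.02,0,0,6, 0.01,-0.04,0.05,0,0,12, 0.01,-0.06,0.08,0,0,18, 0.02,-0.08,0.1,0,0,24, 0.03,-0.1,0.12,0,0,30]'
python3 -m jog '[0,0,0,0,0,0, 0,0,0,0,0,0]'
python3 -c "
from h import *
s=observe();print(s['ft_force'],s['wrist_torque'])"
```

```text
clock: 17.62
tcp_pos: [0.4738, 0.2908, 0.1235]
orientation: [3.141, 0.001, 2.88]
ft_force: [-2.3, -2.6, 11.4]
width: 0.0133
[-2.32721339 -2.6196404  11.43388093] [-0.60953003  0.40873809 -0.03763232]
clock: 18.03
tcp_pos: [0.4736, 0.2902, 0.1225]
orientation: [3.139, 0.001, 2.352]
ft_force: [-0.4, -0.5, 9.1]
width: 0.0132
clock: 18.2
tcp_pos: [0.4736, 0.2902, 0.1224]
orientation: [3.139, 0.001, 2.356]
ft_force: [-1.5, -0.8, 9.8]
width: 0.0135
[-1.4598518  -0.76279568  9.80757591] [-0.23131092  0.00227824 -0.0340569 ]
```

```bash

python3 -m jog '[0,-0.02,0.03,0,0,6, 0.01,-0.04,0.06,0,0,12, 0.01,-0.06,0.09,0,0,18, 0.02,-0.08,0.12,0,0,24, 0.03,-0.1,0.15,0,0,30]'
python3 -c "
from h import *
s=observe();print(s['ft_force'],s['wrist_torque'])"
python3 -m jog '[0,-0.01,0.02,0,0,3, 0,-0.02,0.04,0,0,6, 0,-0.03,0.06,0,0,9, 0,-0.03,0.06,0,0,9]'
python3 -c "
from h import *
s=observe();print(s['ft_force'],s['wrist_torque'])"
python3 -m jog '[0,-0.01,0.01,0,0,2, 0,-0.02,0.02,0,0,4, 0,-0.02,0.02,0,0,4]'
python3 -c "
from h import *
s=observe();print(s['ft_force'],s['wrist_torque'],s['orientation'])"
```

```text
clock: 18.62
tcp_pos: [0.4731, 0.2897, 0.1209]
orientation: [3.138, -0.001, 1.828]
ft_force: [0.6, -0.6, 8.6]
width: 0.0136
[ 0.64867299 -0.63691533  8.64838015] [-0.31388527 -0.38618056  0.14094916]
clock: 18.95
tcp_pos: [0.4729, 0.2896, 0.1205]
orientation: [3.138, -0.001, 1.673]
ft_force: [0.6, -2.1, 11.0]
width: 0.0134
[ 0.58878443 -2.0528103  11.04851012] [-0.45349879 -0.29608441  0.2018166 ]
clock: 19.2
tcp_pos: [0.4727, 0.2896, 0.1203]
orientation: [3.138, -0.001, 1.604]
ft_force: [-0.1, -1.4, 11.0]
width: 0.0136
[-0.11783705 -1.42134215 11.012293  ] [-0.46962072 -0.30319395  0.19936056] [ 3.13815009e+00 -1.22246392e-03  1.60445928e+00]
```

```bash

for i in 1 2; do
python3 -m jog '[0,-0.01,0.01,0,0,1.5, 0,-0.01,0.01,0,0,3, 0,-0.01,0.01,0,0,3]' | grep -E 'clock|tcp'
python3 -c "
from h import *
s=observe();print(s['ft_force'],s['wrist_torque'],s['orientation'][2])"; done
```

```text
clock: 19.45
tcp_pos: [0.4726, 0.2895, 0.1202]
[ 0.86475095 -1.25328982 10.19824745] [-0.4613374  -0.25351141  0.30006776] 1.5526563273177307
clock: 19.7
tcp_pos: [0.4725, 0.2895, 0.1201]
[ 0.2938085  -1.60515589 10.12982781] [-0.49367891 -0.30011168  0.29676792] 1.500367252022166
```

```bash

for i in 1 2; do
python3 -m jog '[0,-0.01,0.01,0,0,1.5, 0,-0.01,0.01,0,0,3, 0,-0.01,0.01,0,0,3]' | grep -E 'clock|tcp'
python3 -c "
from h import *
s=observe();print(s['ft_force'],s['wrist_torque'],s['orientation'][2])"; done
```

```text
clock: 19.95
tcp_pos: [0.4725, 0.2895, 0.12]
[ 0.64549239 -2.4103357  11.11762552] [-0.49621705 -0.30888924  0.37435127] 1.4482942282192628
clock: 20.2
tcp_pos: [0.4724, 0.2895, 0.1199]
[ 0.01474414 -2.35931104 10.93311405] [-0.6536359  -0.29110009  0.61535691] 1.396337206150033
```

```bash

for i in 1; do
python3 -m jog '[0,-0.01,0,0,0,1.5, 0,-0.01,0,0,0,3, 0,-0.01,0,0,0,3]' | grep -E 'clock|tcp|width'
python3 -c "
from h import *
s=observe();print(s['ft_force'],s['wrist_torque'],s['orientation'][2])
c=wrist();np.savez('w8.npz',**c);cv2.imwrite('pics/w8.png',c['pixels'][...,::-1])
c=optics.camera('top');np.savez('top8.npz',**c)"; done
```

```text
clock: 20.45
tcp_pos: [0.4723, 0.2895, 0.12]
width: 0.0136
[ 1.07752579 -2.3286237  12.16547203] [-0.72008478 -0.35830587  0.82368342] 1.344388062895241
```

View pics/w8.png

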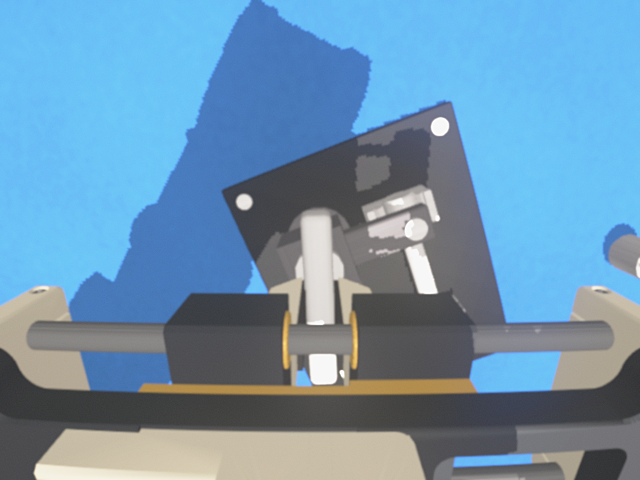

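The arm is now over the bar's head (pad bolt at px (416,229)). The torque has climbed to 0.82 N m, twice what pressing needs, so it is on the stop. I'll unwind the wind-up and centre the key in its play.

```bash

python3 -m jog '[0,0.02,0,0,0,-4, 0,0.03,-0.05,0,0,-8, 0,0.03,-0.1,0,0,-8]' | grep -E 'clock|tcp'
python3 -c "
from h import *
s=observe();print(s['ft_force'],s['wrist_torque'],s['orientation'][2])"
python3 -m jog '[0,0.01,0,0,0,-2, 0,0.02,0,0,0,-4, 0,0.02,0,0,0,-4]' | grep -E 'clock|tcp'
python3 -c "
from h import *
s=observe();print(s['ft_force'],s['wrist_torque'],s['orientation'][2])"
```

```text
clock: 20.8
tcp_pos: [0.4723, 0.2892, 0.1202]
[3.12490428 0.94752349 0.50237328] [-0.06512292 -0.98565121  0.12671176] 1.4873426249071624
clock: 21.05
tcp_pos: [0.4725, 0.2893, 0.1201]
[ 1.31016567 -0.73573344  5.79101846] [-0.0908296  -0.77658314 -0.02086396] 1.5533982189484128
```

```bash

python3 -m jog '[0,0.01,-0.1,0,0,-3, 0,0.02,-0.1,0,0,-6, 0,0.02,-0.1,0,0,-6]' | grep -E 'clock|tcp'
python3 -c "
from h import *
s=observe();print(s['ft_force'],s['wrist_torque'],s['orientation'][2])"
python3 -m jog '[0,0,-0.4,0,0,0, 0,0,-0.8,0,0,0, 0,0,-1.2,0,0,0, 0,0,-1.2,0,0,0]' | grep -E 'clock|tcp|force'
python3 -m jog '[0,0,-0.8,0,0,0, 0,0,-1.6,0,0,0, 0,0,-2.8,0,0,0, 0,0,-4.2,0,0,0, 0,0,-4.2,0,0,0]' | grep -E 'clock|tcp|force'
python3 -m jog '[0,0,0,0,0,0, 0,0,0,0,0,0]' | grep -E 'clock|tcp|force'
python3 - <<'E'
from h import *
c=wrist();np.savez("w9.npz",**c);cv2.imwrite("pics/w9.png",c["pixels"][...,::-1])
t=wo(-35,-75);print(tool()[1]["tcp_pos"],t,delta([*t,.17],None))
E
```

```text
clock: 21.3
tcp_pos: [0.4721, 0.2892, 0.1204]
[3.22976029 0.9771585  0.3333571 ] [ 0.30849513 -0.90711642 -0.01414793] 1.658896655263519
clock: 21.63
tcp_pos: [0.4719, 0.2888, 0.1332]
ft_force: [2.9, 0.4, -0.3]
clock: 22.05
tcp_pos: [0.472, 0.29, 0.1775]
ft_force: [1.4, -0.2, -2.7]
clock: 22.22
tcp_pos: [0.4711, 0.2885, 0.1741]
ft_force: [-0.7, 0.4, -3.2]
[0.47105538 0.28837554 0.1737997 ] [0.48864992 0.16489833] (array([-12.45,   0.67,   0.39]), array([0., 0., 0.]))
```

View pics/w9.png

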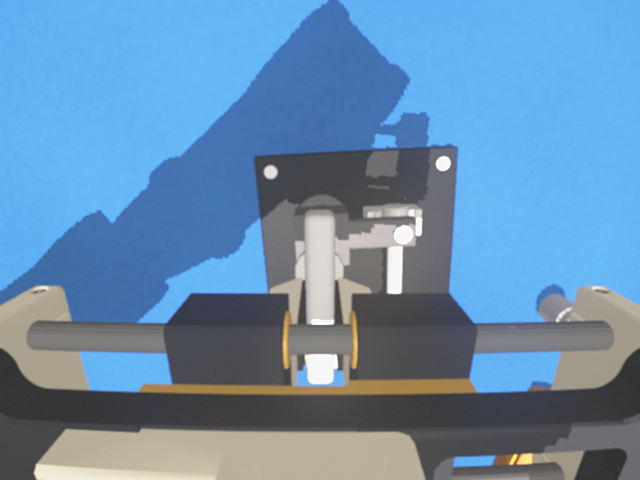

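The key is out and still upright in the grip. The arm lies parallel to the plate's x edge, over the bar head, with its bolt at (403,235). Next is the holder.

```bash

python3 -m jog '[-3,0.2,0,0,0,0, -6,0.4,0,0,0,0, -9,0.6,0,0,0,0, -12,0.8,0,0,0,0, -12.55,0.8,0,0,0,0]' | grep -E 'clock|tcp|force'
python3 -m jog '[0,0,2,0,0,0, 0,0,4,0,0,0, 0,0,5.5,0,0,0, 0,0,5.5,0,0,0]' | grep -E 'clock|tcp|force'
python3 -m jog '[0,0,0,0,0,0, 0,0,0,0,0,0]' | grep -E 'clock|tcp|force'
python3 - <<'E'
from h import *
c=wrist();np.savez("w10.npz",**c);cv2.imwrite("pics/w10.png",c["pixels"][...,::-1])
print(tool()[1]["tcp_pos"],delta([.4901,.1639,.106],None))
# arm angle from depth in w9: points 60..84 mm high beyond hub
c=load("w9.npz");v,u=np.mgrid[190:290,340:440];d=c["depth"][190:290,340:440].ravel()
p=cv2.undistortPoints(np.c_[u.ravel(),v.ravel()].astype(float).reshape(-1,1,2),K(c),np.array([float(c["k1"]),0,0,0,0]))[:,0]
X=(np.c_[p*d[:,None],d]-c["t"])@c["R"];a=cr(X);m=(X[:,2]>.06)&(X[:,2]<.09)
print(m.sum(),cv2.minAreaRect(a[m].astype(np.float32)),"bolt",cr(cast(c,[(403,235)],.076)))
E
```

```text
clock: 22.68
tcp_pos: [0.491, 0.158, 0.1731]
ft_force: [-0.1, -0.9, -3.1]
clock: 23.02
tcp_pos: [0.4883, 0.1632, 0.1161]
ft_force: [-1.0, -0.0, -1.4]
clock: 23.18
tcp_pos: [0.4907, 0.1648, 0.1198]
ft_force: [-0.6, 0.0, -2.7]
[0.49100803 0.16493852 0.12014662] (array([-0.1 , -0.1 ,  1.41]), array([0., 0., 0.]))
2528 ((11.189851760864258, 48.911895751953125), (42.71975326538086, 63.046470642089844), 88.19125366210938) bolt [[29.8 49.6]]
```

Arm measured at about 0.4° from the cradle's +x, so it is at the stop. Now the key goes into the holder.

```bash

python3 -m jog '[-0.1,-0.08,0.5,0,0,0, -0.1,-0.08,1,0,0,0, -0.1,-0.08,1.5,0,0,0, -0.1,-0.08,1.5,0,0,0]' | grep -E 'clock|tcp|force'
python3 -m jog '[0,0,0.3,0,0,0, 0,0,0.5,0,0,0, 0,0,0.5,0,0,0]' | grep -E 'clock|tcp|force'
python3 -m jog '[0,0,0.3,0,0,0, 0,0,0.5,0,0,0, 0,0,0.5,0,0,0]' | grep -E 'clock|tcp|force'
```

```text
clock: 23.57
tcp_pos: [0.4893, 0.163, 0.1034]
ft_force: [0.4, -0.2, -1.6]
clock: 23.82
tcp_pos: [0.4896, 0.1633, 0.0989]
ft_force: [-1.1, 0.0, -1.5]
clock: 24.07
tcp_pos: [0.4896, 0.1632, 0.0939]
ft_force: [0.5, 0.1, -1.8]
```

Foot about 10 mm in, free of contact.

```bash

python3 -m jog '[0,0,0.3,0,0,0, 0,0,0.6,0,0,0, 0,0,0.6,0,0,0]' | grep -E 'clock|tcp|force'
python3 -m jog '[0,0,0.3,0,0,0, 0,0,0.6,0,0,0, 0,0,0.6,0,0,0]' | grep -E 'clock|tcp|force'
python3 -m jog '[0,0,0.2,0,0,0, 0,0,0.3,0,0,0, 0,0,0.3,0,0,0]' | grep -E 'clock|tcp|force'
```

```text
clock: 24.32
tcp_pos: [0.4896, 0.1632, 0.0877]
ft_force: [0.1, -0.7, -2.7]
clock: 24.57
tcp_pos: [0.4895, 0.1632, 0.0817]
ft_force: [0.7, -0.3, -1.9]
clock: 24.82
tcp_pos: [0.4897, 0.1633, 0.0791]
ft_force: [0.6, -1.0, -1.8]
```

```bash

python3 -m jog '[0,0,0.1,0,0,0, 0,0,0.1,0,0,0, 0,0,0.1,0,0,0]' | grep -E 'clock|tcp|force'
python3 -m jog '[0,0,0.1,0,0,0, 0,0,0.1,0,0,0, 0,0,0.1,0,0,0]' | grep -E 'clock|tcp|force'
```

```text
clock: 25.07
tcp_pos: [0.4899, 0.1634, 0.0784]
ft_force: [0.3, 0.2, -1.9]
clock: 25.32
tcp_pos: [0.49, 0.1635, 0.0782]
ft_force: [-3.3, -1.6, 9.7]
```

Bottomed at 0.078, the same height as at pick-up. I'll release, retreat straight up, and check.

```bash

python3 -m jog '[0,0,-0.1,0,0,0, 0,0,-0.1,0,0,0]' | grep -E 'clock|tcp|force'
python3 -m jog '[0,0,0,0,0,0, 0,0,0,0,0,0, 0,0,0,0,0,0, 0,0,0,0,0,0]' 4 | grep -E 'clock|tcp|force|width'
python3 -m jog '[0,0,-2,0,0,0, 0,0,-5,0,0,0, 0,0,-9,0,0,0, 0,0,-12,0,0,0, 0,0,-14,0,0,0]' | grep -E 'clock|tcp|force'
python3 -m jog '[-4,0,0,0,0,0, -8,0,0,0,0,0, -12,0,0,0,0,0, -12,0,0,0,0,0, -12,0,0,0,0,0]' | grep -E 'clock|tcp|force'
python3 - <<'E'
from h import *
t=optics.camera("top");w=wrist();np.savez("top9.npz",**t);np.savez("w11.npz",**w)
a=cv2.resize(t["pixels"][100:370,120:540],(800,514),interpolation=cv2.INTER_CUBIC)
cv2.imwrite("pics/end.png",a[...,::-1])
E
```

```text
clock: 25.48
tcp_pos: [0.49, 0.1634, 0.0786]
ft_force: [0.2, 0.7, -2.6]
clock: 25.82
tcp_pos: [0.4899, 0.1634, 0.0783]
ft_force: [1.3, -0.4, 0.7]
width: 0.0354
clock: 26.23
tcp_pos: [0.4907, 0.1641, 0.2216]
ft_force: [0.7, 0.8, -0.5]
clock: 26.65
tcp_pos: [0.5005, 0.0409, 0.2182]
ft_force: [0.7, 0.3, 0.1]
```

View pics/end.png

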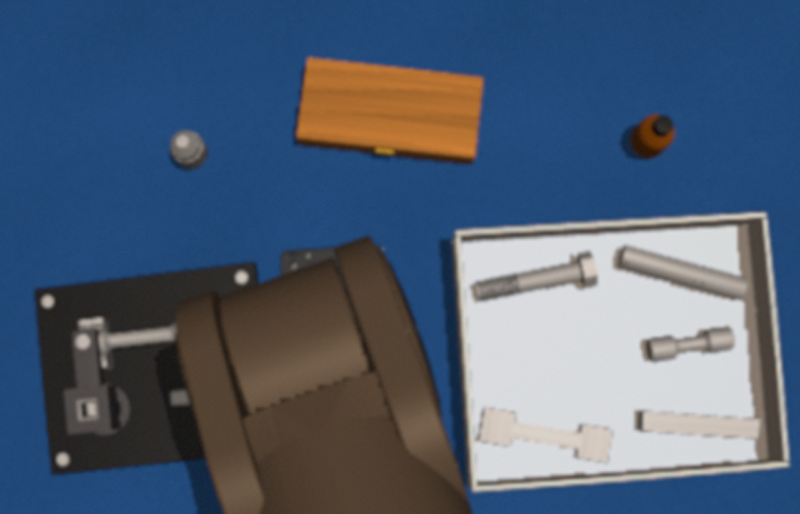

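The end view shows the arm across the bar's head (bolt (82,342), hub (88,408)). The other five pieces are in the crate, and the bystanders have not moved. The key is hidden behind the arm, so I'll check it by wrist depth.

```bash
python3 - <<'E'
from h import *
c=load("w11.npz");v,u=np.mgrid[0:290,0:640];d=c["depth"][:290].ravel();ok=d>0
p=cv2.undistortPoints(np.c_[u.ravel(),v.ravel()].astype(float).reshape(-1,1,2),K(c),np.array([float(c["k1"]),0,0,0,0]))[:,0]
X=(np.c_[p*d[:,None],d]-c["t"])@c["R"];a=cr(X)
m=ok&(abs(a[:,0]+35)<60)&(abs(a[:,1]+75)<60)&(X[:,2]>.078)&(X[:,2]<.12)
print(m.sum());r=cv2.minAreaRect(a[m].astype(np.float32));print(r,np.percentile(X[m,2],[5,50,95]))
A=np.c_[a[m]/1000,np.ones(m.sum())];print("slopes",np.linalg.lstsq(A,X[m,2],rcond=None)[0])
E
```

```text
2147
((-35.48151779174805, -77.40428161621094), (90.0679931640625, 15.48228931427002), 86.42372131347656) [0.08982351 0.09170059 0.09298597]
slopes [0.00051814 0.00052001 0.09163798]
```

The key's top is at 92 mm (fully down) and level, and it sits centred in the holder. I'll hand the job in.

```bash
python3 -c "
from bench import env
print(env.sign_off())"
```

```text
the job is handed in; nothing more can be done
None
```

The job is done and was handed in at about 27 s on the robot's clock, within the 59 s allowed; the sign-off gave no verdict.

**What I did:**
- I lifted the tensile bar out of the crate and lowered it into both V-blocks. Contact came at the expected height of 34 mm.
- The key went into the clamp socket until it bottomed. I turned it clockwise until the torque reached 0.82 N m, about twice what pressing on the bar needs.
- I then unwound the key, drew it out and stood it back in its holder.

**Last checks:**
- **Clamp:** after the key came out, the arm pointed within about 0.4° of the cradle's +x, going by its pad bolt. A rougher depth fit put it about 2° off. The pad is over the bar's head.
- **Key:** its top is at 92 mm, so it is fully down. It stands level and within about 2.5 mm of the holder centre.
- **Other items:** in the last overhead picture the other five pieces are in the crate, and the slide box, bottle and objective look undisturbed.
- **Forces:** the highest wrist force I read between moves was about 16 N.

**Disagreements:** the wrist and top cameras differed by 1 to 2 mm, within their calibration. The robot hid half the cradle in the last overhead picture. The bar's near end was therefore last seen in its V-block before the clamp was turned.

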